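# Reagent bottles back into their own spill trays

### The job

The three reagent bottles have been put back in one another's spill trays: move them round so that each stands upright in the tray of its own cap colour, with the empty grey tray as the place to park one on the way and empty again at the end. They hold acid, alkali and oxidiser, so keep them upright, set them down gently instead of dropping them, and never stand one on the bare bench. Leave the beaker, the flask and the steel dish where they are.

Things in the scene. Friction and masses are not known exactly. Their poses are not given: they have to be found in the camera images.
- red_bottle: amber glass bottle with a paper label and a red screw cap, 111 mm tall, about 0.24 kg. Body 54 mm across up to 58 mm height, shoulder narrowing to a 28 mm neck at 78 mm, cap 36 mm across from 85 to 111 mm height. Origin: centre of its underside; z up along the bottle.
- blue_bottle: white plastic bottle with a paper label and a blue screw cap, 104 mm tall, about 0.20 kg. Body 52 mm across up to 66 mm height, shoulder narrowing to 40 mm at 76 mm, cap 44 mm across from 79 to 104 mm height. Origin: centre of its underside; z up along the bottle.
- yellow_bottle: squat black plastic bottle with a paper label and a yellow screw cap, 91 mm tall, about 0.22 kg. Body 56 mm across up to 53 mm height, shoulder narrowing to 46 mm at 63 mm, cap 50 mm across from 66 to 91 mm height. Origin: centre of its underside; z up along the bottle.
- red_tray: square red plastic spill tray fixed to the bench, the tray for the bottle with the red cap; it holds another bottle at the start. 96 mm across its turned-out rim, walls 24 mm high, inside 78 x 78 mm with a flat ribbed floor 8 mm above the bench; room for one bottle. Origin: centre of its underside, on the bench; x and y along its sides, z up.
- blue_tray: square blue plastic spill tray fixed to the bench, the tray for the bottle with the blue cap; it holds another bottle at the start. 96 mm across its turned-out rim, walls 24 mm high, inside 78 x 78 mm with a flat ribbed floor 8 mm above the bench; room for one bottle. Origin: centre of its underside, on the bench; x and y along its sides, z up.
- yellow_tray: square yellow plastic spill tray fixed to the bench, the tray for the bottle with the yellow cap; it holds another bottle at the start. 96 mm across its turned-out rim, walls 24 mm high, inside 78 x 78 mm with a flat ribbed floor 8 mm above the bench; room for one bottle. Origin: centre of its underside, on the bench; x and y along its sides, z up.
- grey_tray: square grey plastic spill tray fixed to the bench, the spare tray, empty at the start. 96 mm across its turned-out rim, walls 24 mm high, inside 78 x 78 mm with a flat ribbed floor 8 mm above the bench; room for one bottle. Origin: centre of its underside, on the bench; x and y along its sides, z up.
- beaker: empty glass beaker, 68 mm across, 90 mm tall, loose; to be left alone. Origin: centre of its underside.
- flask: conical glass flask with a black rubber stopper, 76 mm across its base, 112 mm tall, loose; to be left alone. Origin: centre of its underside.
- dish: round stainless steel dish, 84 mm across, 34 mm tall, loose; to be left alone. Origin: centre of its underside.
Things that resemble listed ones, but are neither listed nor needed, are in the scene too. Of the things that look like the yellow_tray, take the one that is nearest to the robot's base at the start.

How it is judged:
By the outcome, as a careful person would: the job done as asked, in the order asked, and still so for the second after the job is handed in, with the robot touching nothing.
It also fails if it takes over 112 s, if anything falls off the work surface, if the arm or the gripper's body presses on something with over 40 N, if the wrist force passes 120 N, or if a joint passes its speed limit or range.

### The arm

A 6-joint arm with a two-finger parallel gripper is mounted at the origin on the work surface. World frame = base frame: x ahead of the robot, y to its left, z up, the work surface at z = 0. Lengths are in m, angles in rad, forces in N, time in s.
With the tool pointing down it reaches from about 0.35 to 0.85 m from the base axis. Payload 8.1 kg.
Tool frame: the origin (TCP) lies between the finger pads; the fingertips stand 14 mm ahead of it and the grasp point (between the pads) lies 5 mm behind it; y points along the fingers, x is the direction in which the jaws open and shut, and the axes are right-handed (so a half turn about y gives the same grasp; the last joint's range is limited). The gripper opens to 93 mm and grips with 3 to 60 N. Pads are 15 mm wide; open, the fingers measure 128 mm over their backs; the gripper's body (75 mm by 188 mm) begins 65 mm behind the grasp point.
Start: joints at [1.065, 0.13, 1.488, -0, 1.523, -0.085], TCP at [0.245, 0.548, 0.211] pointing down, gripper open.
Joint ranges: [-2.96, 2.96], [-0.89, 2.26], [0.02, 2.5], [-1.34, 4.48], [0, 2.73], [-2.66, 2.66]. Speed limits (rad/s): [2.39, 2.39, 2.79, 3.14, 3.14, 3.14].

### API

Orientations are given as a unit quaternion [x, y, z, w].
In Python, from bench import status, grab_frame, camera_params, sign_off, spot_in, silhouettes, landmark_of gives the robot as it stands.
- The arm moves only by the shell command python3 -m jog 'ROWS' [FORCE]. ROWS is JSON, one flat list of numbers, 7 for each row, row after row: the shift along the tool's x, y, z in mm, then the turn, a rotation vector about the tool's x, y, z in rad, then the gripper's target within -1 to 1 (fully open at 1, half-way at 0, shut at -1). A call has exactly 10 rows; each row shifts and turns the commanded pose from where the row before left it, along the tool's axes as they then stand; what a row does not reach is not made up. A row lasts 1/10 s, in which the tool goes at most 50 mm and 8.59 degrees, less where a joint would pass 70% of its speed; a pose out of reach is approached as far as the arm can. A call with a gripper value outside its range is refused whole. The fingers move at their own pace and stop on an object; FORCE is the grip in N (left out, the last holds). Time passes only in rows, so rows that do not move let the fingers close, or fill a call up. It gives the time, the measured TCP pose, the force and the opening at its end, in the units of the state.
- status.sense(): the state, without advancing time (a new reading comes with each control period).
- grab_frame(name): name is "scene" or "top" or "wrist"; returns the picture (480x640x3 uint8, red, green, blue); there is no depth.
- camera_params(name): a dict with "camera_matrix" (3x3 intrinsics, pixels), "R" (3x3) and "t" (3): a world point X has camera coordinates R X + t. Camera axes: x right, y down, z forward; pixel columns grow to the right and rows downward; lengths in m; the calibration is good to about 2 mm. A picture is of the moment at which its call begins: read the wrist's pose just before it. camera_params takes no time and is no camera call; for the wrist camera it gives the pose at the moment of the call.
- sign_off(): hands the job in, once; it reports no verdict.
Trained networks look in the newest picture that a camera, given by its name, has taken for a name from the list of things; names that differ only in an ending like _2 or _b are one class to them, and where a whole thing is asked for, a point or a joint stands for the part that bears it (a point fixed in the world has none). Each returns a list of dicts, best first, with "confidence" (0 to 1); they miss things now and then, are a little off and sometimes report something else, mostly with a low value. They report only what shows in the picture. A call takes as long as a camera call. They do not tell look-alikes from the thing itself.
- spot_in(target, camera): "position" ([column, row] in pixels, amid what is visible of it).
- silhouettes(target, camera): "mask" (480x640 bool, what is visible of it) and "position" ([column, row] in pixels, amid what is visible of it).
- landmark_of(target, camera): "position" ([column, row] in pixels: a listed point, or the origin of a listed thing).
The state is a dict: "clock": time; "joint_positions": joint angles; "dq": joint speeds; "joint_efforts": joint torques, N m; "eef_pos": TCP position; "tcp_rot": TCP orientation; "ft_force": force on the tool from outside, world axes, zero at the start; "ft_torque": the same for the moment, N m; "finger_gap": opening from 0.0 (shut) to 1.0 (fully open).
Only numpy, scipy, OpenCV 4.12 (cv2) and the standard library are available. Lean on these libraries where they do the work, as an engineer would, in place of code of your own. Each camera call takes 0.05 s, during which the arm holds its last target. There are 200 camera calls.

## Working session

There is one attempt and no reset: what is moved stays moved. The work goes in short steps, Python scripts to look and compute and a shell command to move; the robot and the scene stay as the last step left them, time stands still between calls to the robot, and variables do not carry over. Pictures are saved under pics/ and viewed, about 12 in all and at most 16, crops included, and the job is handed in when it is done.

```bash
mkdir -p pics; ls; cat > h.py <<'E'
import numpy as np, cv2
from bench import status, grab_frame, camera_params, sign_off, spot_in, silhouettes, landmark_of
def ray(cam,p,P=None):
    P=P or camera_params(cam); K,R,t=[np.array(P[k],float) for k in("camera_matrix","R","t")]
    d=R.T@np.linalg.solve(K,[p[0],p[1],1]); return -R.T@t,d/np.linalg.norm(d)
def atz(cam,p,z,P=None):
    c,d=ray(cam,p,P); return c+d*(z-c[2])/d[2]
def tri(rays):
    A=sum(np.eye(3)-np.outer(d,d) for c,d in rays);b=sum((np.eye(3)-np.outer(d,d))@c for c,d in rays)
    x=np.linalg.solve(A,b); return x,[np.linalg.norm(np.cross(x-c,d)) for c,d in rays]
def proj(cam,X,P=None):
    P=P or camera_params(cam); v=np.array(P["camera_matrix"])@(np.array(P["R"])@np.array(X)+np.array(P["t"])); return v[:2]/v[2]
def save(cam,n):
    im=grab_frame(cam); cv2.imwrite(f"pics/{n}.png",im[:,:,::-1]); return im
E
python3 - <<'E'
from h import *
np.set_printoptions(precision=3,suppress=True)
s=status.sense(); print(s["clock"],s["eef_pos"],s["tcp_rot"])
for c in("scene","top"):
    save(c,c+"0"); P=camera_params(c); print(c,-np.array(P["R"]).T@P["t"])
    for n in["red_bottle","blue_bottle","yellow_bottle","red_tray","blue_tray","yellow_tray","grey_tray","beaker","flask","dish"]:
        r=landmark_of(n,c); print(n,[(np.round(q["position"]).tolist(),round(q["confidence"],2),np.round(atz(c,q["position"],0.008 if "bottle" in n else 0)[:2],3).tolist()) for q in r])
print(status.sense()["clock"])
E
```

```text
pics
0.0 [0.245 0.547 0.21 ] [ 0.594  0.384 -0.385 -0.593]
scene [1.158 0.059 0.799]
red_bottle [([266.0, 204.0], 0.83, [0.449, -0.109])]
blue_bottle [([365.0, 256.0], 0.59, [0.581, 0.131])]
yellow_bottle [([446.0, 204.0], 0.91, [0.41, 0.326])]
red_tray [([449.0, 203.0], 0.59, [0.398, 0.338])]
blue_tray [([269.0, 208.0], 0.92, [0.455, -0.101])]
yellow_tray [([372.0, 320.0], 0.83, [0.732, 0.148])]
grey_tray [([188.0, 250.0], 0.94, [0.596, -0.262])]
beaker []
flask [([358.0, 196.0], 0.79, [0.395, 0.113]), ([194.0, 250.0], 0.25, [0.594, -0.25])]
dish [([268.0, 272.0], 0.74, [0.638, -0.076])]
top [0.487 0.026 0.937]
red_bottle [([376.0, 272.0], 0.56, [0.462, -0.108])]
blue_bottle [([264.0, 219.0], 0.67, [0.579, 0.125]), ([377.0, 273.0], 0.4, [0.46, -0.11])]
yellow_bottle [([168.0, 308.0], 0.94, [0.399, 0.328]), ([274.0, 305.0], 0.65, [0.399, 0.108])]
red_tray [([168.0, 306.0], 0.76, [0.402, 0.33])]
blue_tray [([376.0, 274.0], 0.6, [0.458, -0.109])]
yellow_tray [([254.0, 147.0], 0.87, [0.735, 0.145]), ([264.0, 220.0], 0.55, [0.577, 0.127])]
grey_tray [([443.0, 208.0], 0.6, [0.595, -0.257])]
beaker [([182.0, 191.0], 0.96, [0.644, 0.297])]
flask [([271.0, 303.0], 0.83, [0.403, 0.115])]
dish [([357.0, 184.0], 0.61, [0.65, -0.074])]
1.1
```

View pictures.

View pics/scene0.png

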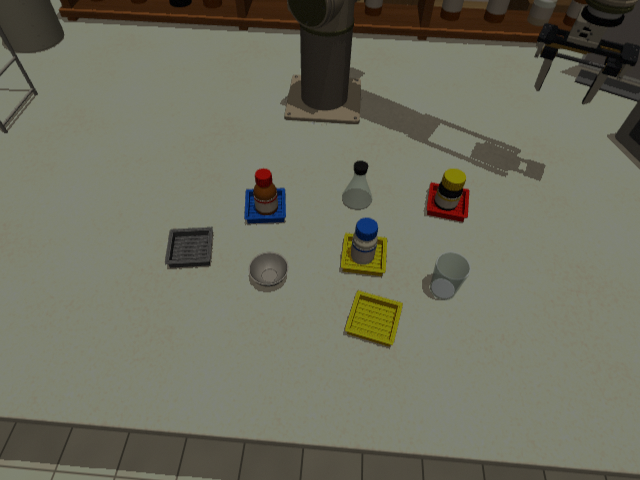

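View pics/top0.png

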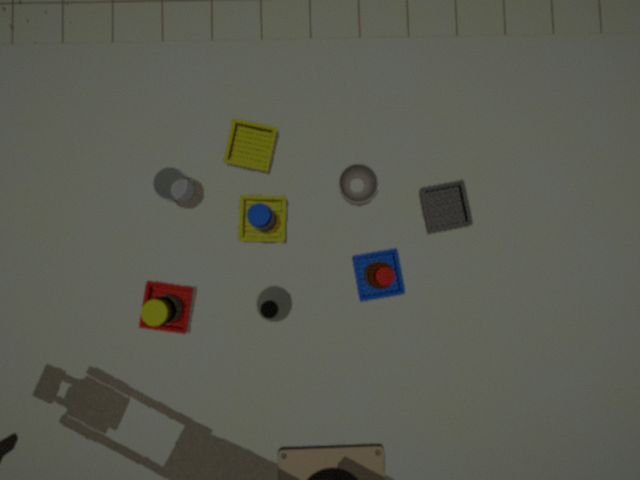

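```bash
python3 - <<'E'
from h import *
from scipy.spatial.transform import Rotation as R
print(R.from_quat(status.sense()["tcp_rot"]).as_matrix().round(3))
P=camera_params("wrist");print(np.array(P["R"]).round(3),-np.array(P["R"]).T@P["t"])
E
```

```text
[[ 0.409  0.    -0.913]
 [ 0.913  0.     0.409]
 [ 0.    -1.     0.   ]]
[[ 0.409  0.913 -0.   ]
 [ 0.887 -0.397  0.237]
 [ 0.217 -0.097 -0.971]] [0.1851747  0.57418562 0.38471101]
```

Scene: the red bottle stands in the blue tray (266,200), the yellow bottle in the red tray (448,195) and the blue bottle in a yellow tray (365,250). The grey tray is empty (190,246). There are two yellow trays: the one under the blue bottle, scene (364,254) / top (264,219), 0.59 m from the base, and an empty one at scene (374,318) / top (252,146), 0.75 m away. The one under the blue bottle is nearest, so it's the one meant. I'll confirm it in a crop and measure.

```bash
cat > m.py <<'E'
from h import *
np.set_printoptions(precision=4,suppress=True)
def blob(im,lo,hi,near=None,smin=150,vmin=60):
    h=cv2.cvtColor(im,cv2.COLOR_RGB2HSV)
    m=((h[...,0]>=lo)&(h[...,0]<=hi) if lo<=hi else (h[...,0]>=lo)|(h[...,0]<=hi))&(h[...,1]>smin)&(h[...,2]>vmin)
    return m
E
python3 - <<'E'
from m import *
I={c:cv2.imread(f"pics/{c}0.png")[:,:,::-1].copy() for c in("scene","top")}
# caps: fit projected cylinder silhouettes to colour masks
hue={"red":(172,8),"blue":(105,125),"yellow":(22,35)}
seed={"red":(.46,-.108,.036/2,.085,.111),"blue":(.579,.127,.022,.079,.104),"yellow":(.402,.33,.025,.066,.091)}
def cyl(c,x,y,r,z0,z1):
    a=np.linspace(0,2*np.pi,40);p=np.array([proj(c,(x+r*np.cos(t),y+r*np.sin(t),z)) for t in a for z in(z0,z1)])
    return cv2.convexHull(p.astype(np.float32))[:,0]
def cent(poly):
    M=cv2.moments(poly.reshape(-1,1,2).astype(np.float32));return np.array([M["m10"]/M["m00"],M["m01"]/M["m00"]])
from scipy.optimize import least_squares
for n,(x,y,r,a,b) in seed.items():
    obs={}
    for c in I:
        m=blob(I[c],*hue[n],smin=120,vmin=50).astype(np.uint8)
        pol=cyl(c,x,y,r+.012,a+.006,b+.012); z=np.zeros_like(m);cv2.fillPoly(z,[pol.astype(int)],1)
        k,l,st,ce=cv2.connectedComponentsWithStats(m&z); i=1+np.argmax(st[1:,4]); obs[c]=(ce[i],st[i,4],cv2.contourArea(cyl(c,x,y,r,a+.008,b+.008).astype(np.float32)))
    f=lambda p:np.concatenate([cent(cyl(c,p[0],p[1],r,p[2]-(b-a),p[2]))-obs[c][0] for c in I])
    s=least_squares(f,[x,y,b+.008],x_scale=.01); print(n,"cap xy,top z",s.x,"text top",b+.008,"res",s.fun,[(v[1],round(v[2])) for v in obs.values()])
sets={"red":(172,8,(.40,.333)),"blue":(105,125,(.46,-.108)),"yellow":(22,35,(.579,.127))}
for n,(lo,hi,p) in list(sets.items())+[("grey",(0,0,(.595,-.257)))]:
    r=[]
    for c in I:
        u=proj(c,(*p,.02)); 
        if n=="grey": m=(cv2.cvtColor(I[c],cv2.COLOR_RGB2GRAY)<(75)).astype(np.uint8)
        else: m=blob(I[c],lo,hi,smin=120,vmin=40).astype(np.uint8)
        yy,xx=np.mgrid[:480,:640]; m[np.hypot(xx-u[0],yy-u[1])>45]=0
        pts=np.argwhere(m)[:,::-1]
        w=np.array([atz(c,q,.022)[:2] for q in pts],np.float32)
        R=cv2.minAreaRect(w); print(n,c,np.array(R[0]),np.array(R[1]),round(R[2],1))
im=cv2.imread("pics/scene0.png")[180:360,300:500]; cv2.imwrite("pics/crop0.png",cv2.resize(im,None,fx=3,fy=3,interpolation=2))
E
```

```text
Traceback (most recent call last):
  File "h.py", line 12, in proj
    P=P or camera_params(cam); v=np.array(P["camera_matrix"])@(np.array(P["R"])@np.array(X)+np.array(P["t"])); return v[:2]/v[2]
           ~~~~~~~~~~~~~^^^^^
ValueError: time passes only in moves, steps and waits
```

```bash
python3 - <<'E'
s=open('h.py').read()
s=s.replace("def ray","""_c={}
_cp=camera_params
def camera_params(c):
    if c=="wrist": return _cp(c)
    if c not in _c: _c[c]=_cp(c)
    return _c[c]
def ray""",1)
open('h.py','w').write(s)
E
cat > q.py <<'E'
from m import *
I={c:cv2.imread(f"pics/{c}0.png")[:,:,::-1].copy() for c in("scene","top")}
hue={"red":(172,8),"blue":(105,125),"yellow":(22,35)}
seed={"red":(.46,-.108,.036/2,.085,.111),"blue":(.579,.127,.022,.079,.104),"yellow":(.402,.33,.025,.066,.091)}
def cyl(c,x,y,r,z0,z1):
    a=np.linspace(0,2*np.pi,40);p=np.array([proj(c,(x+r*np.cos(t),y+r*np.sin(t),z)) for t in a for z in(z0,z1)])
    return cv2.convexHull(p.astype(np.float32))[:,0]
def cent(poly):
    M=cv2.moments(poly.reshape(-1,1,2).astype(np.float32));return np.array([M["m10"]/M["m00"],M["m01"]/M["m00"]])
from scipy.optimize import least_squares
for n,(x,y,r,a,b) in seed.items():
    obs={}
    for c in I:
        m=blob(I[c],*hue[n],smin=120,vmin=50).astype(np.uint8)
        pol=cyl(c,x,y,r+.012,a+.006,b+.012); z=np.zeros_like(m);cv2.fillPoly(z,[pol.astype(int)],1)
        k,l,st,ce=cv2.connectedComponentsWithStats(m&z); i=1+np.argmax(st[1:,4]); obs[c]=(ce[i],st[i,4],cv2.contourArea(cyl(c,x,y,r,a+.008,b+.008).astype(np.float32)))
    f=lambda p:np.concatenate([cent(cyl(c,p[0],p[1],r,p[2]-(b-a),p[2]))-obs[c][0] for c in I])
    s=least_squares(f,[x,y,b+.008],x_scale=.01,diff_step=.005); print(n,"cap xy,top z",s.x,"text top",b+.008,"res",s.fun,[(v[1],round(v[2])) for v in obs.values()])
sets={"red":(172,8,(.40,.333)),"blue":(105,125,(.46,-.108)),"yellow":(22,35,(.579,.127))}
for n,(lo,hi,p) in list(sets.items())+[("grey",(0,0,(.595,-.257)))]:
    for c in I:
        u=proj(c,(*p,.02)); 
        if n=="grey": m=(cv2.cvtColor(I[c],cv2.COLOR_RGB2GRAY)<(75)).astype(np.uint8)
        else: m=blob(I[c],lo,hi,smin=120,vmin=40).astype(np.uint8)
        yy,xx=np.mgrid[:480,:640]; m[np.hypot(xx-u[0],yy-u[1])>45]=0
        pts=np.argwhere(m)[:,::-1]
        w=np.array([atz(c,q,.022)[:2] for q in pts],np.float32)
        R=cv2.minAreaRect(w); print(n,c,np.array(R[0]),np.array(R[1]),round(R[2],1))
im=cv2.imread("pics/scene0.png")[180:360,300:500]; cv2.imwrite("pics/crop0.png",cv2.resize(im,None,fx=3,fy=3,interpolation=2))
E
python3 q.py
```

```text
red cap xy,top z [ 0.4571 -0.1066  0.1189] text top 0.119 res [-0.3389 -0.0353 -0.286   0.0329] [(np.int32(250), 285), (np.int32(323), 332)]
blue cap xy,top z [0.5776 0.1247 0.1172] text top 0.11199999999999999 res [-0.4105  0.0082 -0.3774  0.0164] [(np.int32(307), 449), (np.int32(416), 470)]
yellow cap xy,top z [0.3997 0.3273 0.0968] text top 0.099 res [ 0.4589 -0.0577  0.3756  0.0062] [(np.int32(405), 447), (np.int32(590), 685)]
red scene [0.4124 0.3267] [0.096  0.1103] 80.0
red top [0.4033 0.3272] [0.0966 0.0948] 80.3
blue scene [ 0.4635 -0.1072] [0.1079 0.0944] 9.9
blue top [ 0.457  -0.1094] [0.0934 0.0938] 8.4
yellow scene [0.6137 0.1265] [0.0961 0.1608] 86.8
yellow top [0.5803 0.1278] [0.0952 0.0957] 88.5
grey scene [ 0.6026 -0.2528] [0.1081 0.0974] 9.2
grey top [ 0.5948 -0.2545] [0.0976 0.1   ] 9.3
```

View pics/crop0.png

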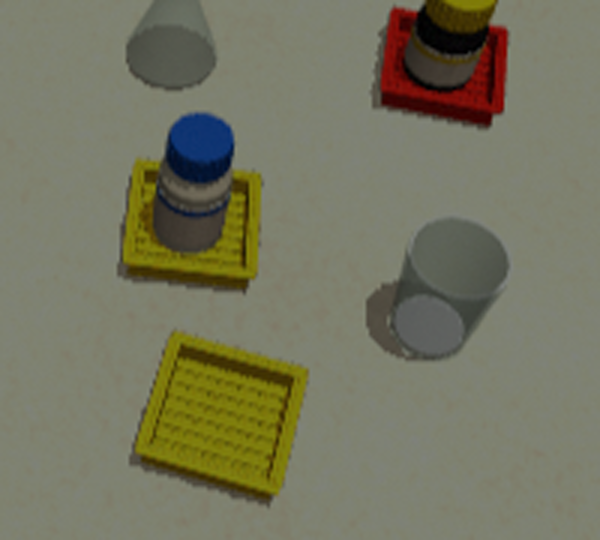

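The crop shows the blue bottle in the nearer yellow tray (crop 195,220) and the empty look-alike further out (crop 220,415), so the tray is confirmed. Measured heights agree with the text to 5 mm and the tray sizes to 2 mm. Plan: yellow→grey, red→red, blue→blue, yellow→yellow.

```bash
python3 -m jog '[0,0,0,0,-0.14,0,1, 0,0,0,0,-0.14,0,1, 0,0,0,0,-0.14,0,1, -31.4,0,-22.1,0,0,0,1, -31.4,0,-22.1,0,0,0,1, -31.4,0,-22.1,0,0,0,1, -31.4,0,-22.1,0,0,0,1, -31.4,0,-22.1,0,0,0,1, -31.4,0,-22.1,0,0,0,1, -31.4,0,-22.1,0,0,0,1]' 30
python3 - <<'E'
from m import *
from scipy.spatial.transform import Rotation as R
s=status.sense();print(s["eef_pos"],s["joint_positions"],s["finger_gap"]);print(R.from_quat(s["tcp_rot"]).as_matrix().round(3))
P=camera_params("wrist");save("wrist","w1");print(proj("wrist",(.3997,.3273,.099),P),proj("wrist",(.4033,.3272,.024),P))
E
```

```text
clock: 2.1
eef_pos: [0.4003, 0.3264, 0.2112]
tcp_rot: [0.5, 0.5, -0.5, -0.5]
ft_force: [-0.1, 0.3, 0.2]
finger_gap: 1.001
[0.4003 0.3264 0.2112] [ 0.5848 -0.0973  1.718  -0.      1.5203 -0.9853] 1.0011345285124038
[[ 0.001  0.    -1.   ]
 [ 1.     0.     0.001]
 [ 0.    -1.    -0.   ]]
[319.708  239.7997] [319.3273 225.2568]
```

View pics/w1.png

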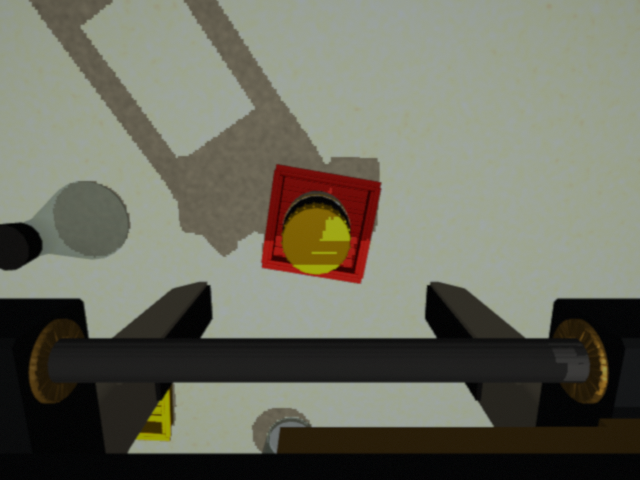

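The wrist view shows the yellow cap at (317,241), against a prediction of (320,240), so it is within 2 mm. Descending and gripping the cap.

```bash
python3 -m jog '[-1,40,0,0,0,0,1, 0,40,0,0,0,0,1, 0,28,0,0,0,0,1, 0,13,0,0,0,0,1, 0,8,0,0,0,0,1, 0,0,0,0,0,0,-1, 0,0,0,0,0,0,-1, 0,0,0,0,0,0,-1, 0,0,0,0,0,0,-1, 0,0,0,0,0,0,-1]' 30
```

```text
clock: 3.15
eef_pos: [0.4001, 0.3271, 0.0829]
tcp_rot: [0.5, 0.5, -0.499, -0.5]
ft_force: [-0.2, 1.2, -0.2]
finger_gap: 0.618
```

```bash
python3 -m jog '[0,0,0,0,0,0,-1, 0,0,0,0,0,0,-1, 0,0,0,0,0,0,-1, 0,0,0,0,0,0,-1, 0,0,0,0,0,0,-1, 0,-3,0,0,0,0,-1, 0,-8,0,0,0,0,-1, 0,-15,0,0,0,0,-1, 0,-20,0,0,0,0,-1, 0,-20,0,0,0,0,-1]' 30
```

```text
clock: 4.15
eef_pos: [0.3994, 0.3268, 0.1495]
tcp_rot: [-0.5, -0.5, 0.5, 0.5]
ft_force: [-0.2, 0.5, -2.7]
finger_gap: 0.521
```

```bash
python3 -m jog '[0,-20,0,0,0,0,-1, 0,-20,0,0,0,0,-1, 0,-18,0,0,0,0,-1, 0,-8,0,0,0,0,-1, -10,0,-3.4,0,0,0,-1, -18,0,-6,0,0,0,-1, -25,0,-8.4,0,0,0,-1, -30,0,-10,0,0,0,-1, -30,0,-10,0,0,0,-1, -30,0,-10,0,0,0,-1]' 30
python3 -m jog '[-32,0,-10.7,0,0,0,-1, -32,0,-10.7,0,0,0,-1, -32,0,-10.7,0,0,0,-1, -32,0,-10.7,0,0,0,-1, -32,0,-10.7,0,0,0,-1, -32,0,-10.7,0,0,0,-1, -32,0,-10.7,0,0,0,-1, -32,0,-10.7,0,0,0,-1, -32,0,-10.7,0,0,0,-1, -32,0,-10.7,0,0,0,-1]'
```

```text
clock: 5.15
eef_pos: [0.4469, 0.1817, 0.2128]
tcp_rot: [-0.5, -0.499, 0.5, 0.5]
ft_force: [0.3, -1.2, -1.7]
finger_gap: 0.524
clock: 6.15
eef_pos: [0.5532, -0.1382, 0.2126]
tcp_rot: [-0.5, -0.499, 0.5, 0.501]
ft_force: [0.2, 0.6, -3.0]
finger_gap: 0.526
```

```bash
python3 -m jog '[-32,0,-11,0,0,0,-1, -30,0,-10.5,0,0,0,-1, -24,0,-8.5,0,0,0,-1, -16,0,-6,0,0,0,-1, -9,0,-4,0,0,0,-1, -5,0,-2,0,0,0,-1, 0,10,0,0,0,0,-1, 0,15,0,0,0,0,-1, 0,10,0,0,0,0,-1, 0,0,0,0,0,0,-1]'
python3 - <<'E'
from m import *
s=status.sense();print(s["eef_pos"])
P=camera_params("wrist");im=save("wrist","w2");print(proj("wrist",(.5948,-.2545,.024),P))
E
```

```text
clock: 7.15
eef_pos: [0.5943, -0.2508, 0.1755]
tcp_rot: [-0.498, -0.499, 0.501, 0.502]
ft_force: [-0.2, -0.2, -2.9]
finger_gap: 0.524
[ 0.5943 -0.2508  0.1755]
[313.5963 231.413 ]
```

View pics/w2.png

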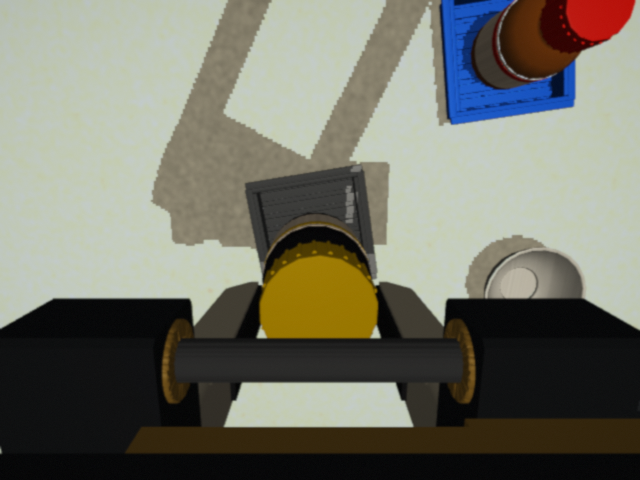

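The grey tray shows centred near (315,233), against a prediction of (314,231), so the bottle is aligned. Lowering.

```bash
python3 -m jog '[-1.7,20,0,0,0,0,-1, -1.7,25,0,0,0,0,-1, 0,20,0,0,0,0,-1, 0,12,0,0,0,0,-1, 0,7,0,0,0,0,-1, 0,4,0,0,0,0,-1, 0,2.5,0,0,0,0,-1, 0,1,0,0,0,0,-1, 0,0,0,0,0,0,-1, 0,0,0,0,0,0,-1]'
```

```text
clock: 8.2
eef_pos: [0.5963, -0.256, 0.0883]
tcp_rot: [0.501, 0.5, -0.5, -0.5]
ft_force: [-0.7, -0.5, -2.3]
finger_gap: 0.524
```

```bash
python3 -m jog '[0,1,0,0,0,0,-1, 0,1,0,0,0,0,-1, 0,1,0,0,0,0,-1, 0,0,0,0,0,0,-1, 0,0,0,0,0,0,-1, 0,0,0,0,0,0,-1, 0,0,0,0,0,0,-1, 0,0,0,0,0,0,-1, 0,0,0,0,0,0,-1, 0,0,0,0,0,0,-1]'
```

```text
clock: 9.2
eef_pos: [0.5959, -0.2558, 0.0845]
tcp_rot: [-0.5, -0.5, 0.5, 0.5]
ft_force: [0.1, -0.0, -2.2]
finger_gap: 0.526
```

```bash
python3 -m jog '[0,1,0,0,0,0,-1, 0,0.7,0,0,0,0,-1, 0,0,0,0,0,0,-1, 0,0,0,0,0,0,-1, 0,0,0,0,0,0,-1, 0,0,0,0,0,0,-1, 0,0,0,0,0,0,-1, 0,0,0,0,0,0,-1, 0,0,0,0,0,0,-1, 0,0,0,0,0,0,-1]'
```

```text
clock: 10.2
eef_pos: [0.596, -0.2558, 0.0829]
tcp_rot: [0.5, 0.5, -0.5, -0.5]
ft_force: [0.1, -0.8, -3.0]
finger_gap: 0.525
```

```bash
python3 -m jog '[0,0.5,0,0,0,0,-1, 0,0.5,0,0,0,0,-1, 0,0.5,0,0,0,0,-1, 0,0,0,0,0,0,-1, 0,0,0,0,0,0,-1, 0,0,0,0,0,0,-1, 0,0,0,0,0,0,-1, 0,0,0,0,0,0,-1, 0,0,0,0,0,0,-1, 0,0,0,0,0,0,-1]'
```

```text
clock: 11.2
eef_pos: [0.5966, -0.2561, 0.0824]
tcp_rot: [0.501, 0.5, -0.5, -0.5]
ft_force: [0.7, 1.6, 5.6]
finger_gap: 0.524
```

```bash
python3 -m jog '[0,0,0,0,0,0,1, 0,0,0,0,0,0,1, 0,0,0,0,0,0,1, 0,0,0,0,0,0,1, 0,-4,0,0,0,0,1, 0,-12,0,0,0,0,1, 0,-24,0,0,0,0,1, 0,-30,0,0,0,0,1, 0,-25,0,0,0,0,1, 0,0,0,0,0,0,1]'
python3 -m jog '[15,0,14,0,0,0,1, 25,0,23,0,0,0,1, 30,0,28,0,0,0,1, 30,0,28,0,0,0,1, 25,0,23,0,0,0,1, 15,0,14,0,0,0,1, 9,0,9,0,0,0,1, 0,0,0,0,0,0,1, 0,0,0,0,0,0,1, 0,0,0,0,0,0,1]'
python3 - <<'E'
from m import *
s=status.sense();print(s["eef_pos"])
P=camera_params("wrist");im=save("wrist","w3");print(proj("wrist",(.4571,-.1066,.119),P),proj("wrist",(.457,-.1094,.024),P))
E
```

```text
clock: 12.2
eef_pos: [0.5987, -0.2572, 0.183]
tcp_rot: [0.503, 0.501, -0.499, -0.497]
ft_force: [0.5, 0.7, 0.5]
finger_gap: 0.999
clock: 13.2
eef_pos: [0.4575, -0.1072, 0.1764]
tcp_rot: [0.5, 0.5, -0.5, -0.5]
ft_force: [0.3, 0.3, -0.8]
finger_gap: 0.998
[ 0.4575 -0.1072  0.1764]
[319.6589 260.8265] [315.9284 229.1135]
```

View pics/w3.png

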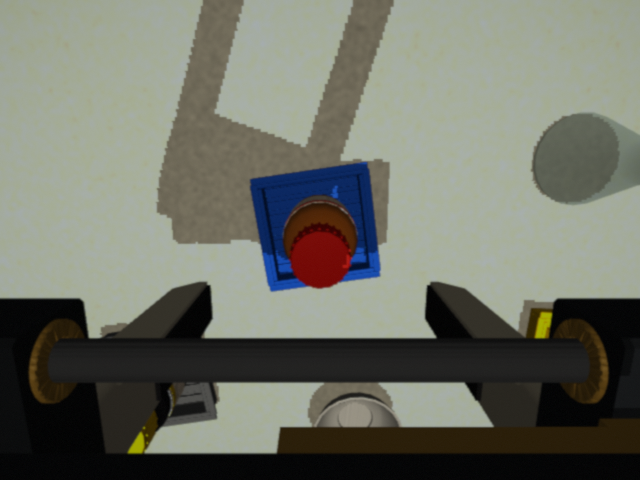

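The red cap shows at (321,260), as predicted at (320,261); the yellow bottle is in the grey tray at the lower left. Descending to the red cap.

```bash
python3 -m jog '[0,20,0,0,0,0,1, 0,28,0,0,0,0,1, 0,16,0,0,0,0,1, 0,8,0,0,0,0,1, 0,3,0,0,0,0,1, 0,0,0,0,0,0,-1, 0,0,0,0,0,0,-1, 0,0,0,0,0,0,-1, 0,0,0,0,0,0,-1, 0,0,0,0,0,0,-1]' 30
python3 -m jog '[0,0,0,0,0,0,-1, 0,0,0,0,0,0,-1, 0,0,0,0,0,0,-1, 0,0,0,0,0,0,-1, 0,0,0,0,0,0,-1, 0,0,0,0,0,0,-1, 0,0,0,0,0,0,-1, 0,0,0,0,0,0,-1, 0,0,0,0,0,0,-1, 0,0,0,0,0,0,-1]' 30
```

```text
clock: 14.25
eef_pos: [0.4574, -0.1068, 0.1018]
tcp_rot: [0.5, 0.5, -0.5, -0.5]
ft_force: [0.4, 0.6, -0.4]
finger_gap: 0.621
clock: 15.25
eef_pos: [0.4571, -0.1067, 0.1014]
tcp_rot: [0.5, 0.5, -0.5, -0.5]
ft_force: [0.1, 1.0, 0.8]
finger_gap: 0.376
```

```bash
python3 -m jog '[0,-3,0,0,0,0,-1, 0,-8,0,0,0,0,-1, 0,-16,0,0,0,0,-1, 0,-24,0,0,0,0,-1, 0,-28,0,0,0,0,-1, 0,-26,0,0,0,0,-1, 0,-17,0,0,0,0,-1, 0,-10,0,0,0,0,-1, 10,0,1.2,0,0,0,-1, 18,0,2.2,0,0,0,-1]'
python3 -m jog '[26,0,3.2,0,0,0,-1, 31,0,3.9,0,0,0,-1, 31,0,3.9,0,0,0,-1, 31,0,3.9,0,0,0,-1, 31,0,3.9,0,0,0,-1, 31,0,3.9,0,0,0,-1, 31,0,3.9,0,0,0,-1, 31,0,3.9,0,0,0,-1, 31,0,3.9,0,0,0,-1, 31,0,3.9,0,0,0,-1]'
```

```text
clock: 16.25
eef_pos: [0.4533, -0.0785, 0.2326]
tcp_rot: [-0.5, -0.499, 0.5, 0.501]
ft_force: [-0.4, 0.2, -2.0]
finger_gap: 0.377
clock: 17.25
eef_pos: [0.414, 0.2278, 0.2318]
tcp_rot: [-0.5, -0.499, 0.501, 0.501]
ft_force: [0.3, 0.2, -2.6]
finger_gap: 0.373
```

```bash
python3 -m jog '[30,0,3,0,0,0,-1, 26,0,3,0,0,0,-1, 20,0,2,0,0,0,-1, 13,0,1.5,0,0,0,-1, 7,0,1,0,0,0,-1, 3,0,0,0,0,0,-1, 0,8,0,0,0,0,-1, 0,15,0,0,0,0,-1, 0,12,0,0,0,0,-1, 0,5,0,0,0,0,-1]'
python3 -c "
from bench import status
s=status.sense();print(s['eef_pos'])"
```

```text
clock: 18.25
eef_pos: [0.4042, 0.3241, 0.1905]
tcp_rot: [-0.5, -0.498, 0.501, 0.501]
ft_force: [-0.8, -0.6, -2.3]
finger_gap: 0.373
[0.40422917 0.32408204 0.19054094]
```

```bash
python3 -m jog '[0,20,0,0,0,0,-1, 0,25,0,0,0,0,-1, 0,20,0,0,0,0,-1, 0,11,0,0,0,0,-1, 0,5,0,0,0,0,-1, 0,3,0,0,0,0,-1, 0,0,0,0,0,0,-1, 0,0,0,0,0,0,-1, 0,0,0,0,0,0,-1, 0,0,0,0,0,0,-1]'
```

```text
clock: 19.25
eef_pos: [0.4055, 0.3256, 0.11]
tcp_rot: [0.5, 0.5, -0.499, -0.5]
ft_force: [0.5, -0.6, -1.4]
finger_gap: 0.374
```

```bash
python3 -m jog '[0,3,0,0,0,0,-1, 0,2,0,0,0,0,-1, 0,1,0,0,0,0,-1, 0,1,0,0,0,0,-1, 0,0.5,0,0,0,0,-1, 0,0.5,0,0,0,0,-1, 0,0,0,0,0,0,-1, 0,0,0,0,0,0,-1, 0,0,0,0,0,0,-1, 0,0,0,0,0,0,-1]'
```

```text
clock: 20.25
eef_pos: [0.4053, 0.3254, 0.1014]
tcp_rot: [-0.5, -0.5, 0.5, 0.5]
ft_force: [0.5, 0.6, -1.7]
finger_gap: 0.377
```

```bash
python3 -m jog '[0,0.5,0,0,0,0,-1, 0,0.5,0,0,0,0,-1, 0,0,0,0,0,0,-1, 0,0,0,0,0,0,-1, 0,0,0,0,0,0,-1, 0,0,0,0,0,0,-1, 0,0,0,0,0,0,-1, 0,0,0,0,0,0,-1, 0,0,0,0,0,0,-1, 0,0,0,0,0,0,-1]'
```

```text
clock: 21.25
eef_pos: [0.4057, 0.3256, 0.1013]
tcp_rot: [0.5, 0.5, -0.499, -0.5]
ft_force: [-1.8, -0.9, 5.6]
finger_gap: 0.38
```

```bash
python3 -m jog '[0,0,0,0,0,0,1, 0,0,0,0,0,0,1, 0,0,0,0,0,0,1, 0,0,0,0,0,0,1, 0,0,0,0,0,0,1, 0,-4,0,0,0,0,1, 0,-12,0,0,0,0,1, 0,-22,0,0,0,0,1, 0,-25,0,0,0,0,1, 0,-12,0,0,0,0,1]'
python3 -m jog '[-14,0,-12,0,0,0,1, -24,0,-20,0,0,0,1, -31,0,-27,0,0,0,1, -31,0,-27,0,0,0,1, -31,0,-27,0,0,0,1, -31,0,-27,0,0,0,1, -21,0,-18,0,0,0,1, -12,0,-10,0,0,0,1, -6,0,-4,0,0,0,1, 0,0,0,0,0,0,1]'
python3 - <<'E'
from m import *
s=status.sense();print(s["eef_pos"])
P=camera_params("wrist");im=save("wrist","w4");print(proj("wrist",(.5776,.1247,.112),P),proj("wrist",(.5803,.1278,.024),P))
E
```

```text
clock: 22.25
eef_pos: [0.4064, 0.3261, 0.1789]
tcp_rot: [0.501, 0.501, -0.498, -0.5]
ft_force: [0.4, 0.5, 1.1]
finger_gap: 1.001
clock: 23.25
eef_pos: [0.577, 0.1241, 0.1753]
tcp_rot: [-0.5, -0.5, 0.5, 0.5]
ft_force: [-0.6, 1.1, 0.8]
finger_gap: 1.003
[0.577  0.1241 0.1753]
[319.4584 259.8678] [322.9859 234.0727]
```

View pics/w4.png

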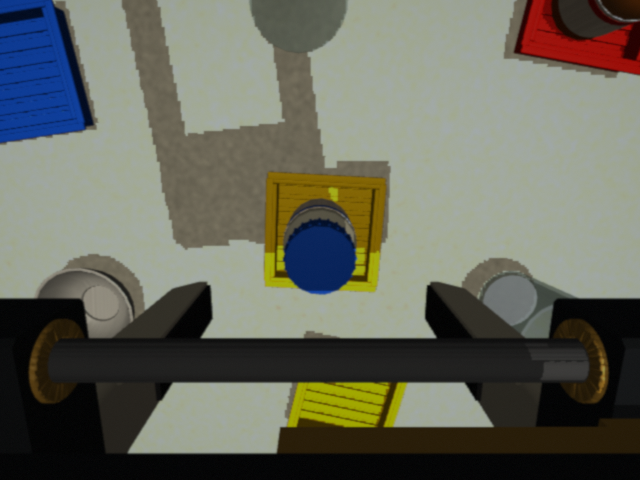

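The blue cap shows at (320,258), as predicted, and its yellow tray at (325,232). The red bottle stands in the red tray at the upper right. Gripping blue.

```bash
python3 -m jog '[0,20,0,0,0,0,1, 0,30,0,0,0,0,1, 0,18,0,0,0,0,1, 0,8,0,0,0,0,1, 0,4,0,0,0,0,1, 0,0,0,0,0,0,-1, 0,0,0,0,0,0,-1, 0,0,0,0,0,0,-1, 0,0,0,0,0,0,-1, 0,0,0,0,0,0,-1]' 30
python3 -m jog '[0,0,0,0,0,0,-1, 0,0,0,0,0,0,-1, 0,0,0,0,0,0,-1, 0,0,0,0,0,0,-1, 0,0,0,0,0,0,-1, 0,0,0,0,0,0,-1, 0,0,0,0,0,0,-1, 0,0,0,0,0,0,-1, 0,0,0,0,0,0,-1, 0,0,0,0,0,0,-1]' 30
```

```text
clock: 24.3
eef_pos: [0.5774, 0.1242, 0.0959]
tcp_rot: [0.5, 0.5, -0.5, -0.5]
ft_force: [0.0, -0.2, -0.7]
finger_gap: 0.62
clock: 25.3
eef_pos: [0.5771, 0.1243, 0.0954]
tcp_rot: [0.5, 0.5, -0.5, -0.5]
ft_force: [-0.6, 1.0, 1.6]
finger_gap: 0.464
```

```bash
python3 -m jog '[0,-3,0,0,0,0,-1, 0,-8,0,0,0,0,-1, 0,-16,0,0,0,0,-1, 0,-24,0,0,0,0,-1, 0,-22,0,0,0,0,-1, 0,-12,0,0,0,0,-1, 0,-5,0,0,0,0,-1, -10,0,5,0,0,0,-1, -18,0,9,0,0,0,-1, -26,0,13,0,0,0,-1]'
python3 -m jog '[-28,0,14.5,0,0,0,-1, -28,0,14.5,0,0,0,-1, -28,0,14.5,0,0,0,-1, -28,0,14.5,0,0,0,-1, -25,0,13,0,0,0,-1, -20,0,10.5,0,0,0,-1, -13,0,7,0,0,0,-1, -7,0,3.5,0,0,0,-1, -2.5,0,1,0,0,0,-1, 0,0,0,0,0,0,-1]'
python3 - <<'E'
from m import *
s=status.sense();print(s["eef_pos"])
P=camera_params("wrist");im=save("wrist","w5");print(proj("wrist",(.457,-.1094,.024),P))
E
```

```text
clock: 26.3
eef_pos: [0.5486, 0.0698, 0.1836]
tcp_rot: [-0.499, -0.499, 0.501, 0.5]
ft_force: [0.2, 0.1, -2.2]
finger_gap: 0.46
clock: 27.3
eef_pos: [0.4565, -0.1091, 0.1848]
tcp_rot: [-0.5, -0.5, 0.5, 0.501]
ft_force: [0.8, 0.1, -2.4]
finger_gap: 0.461
[ 0.4565 -0.1091  0.1848]
[318.1743 228.4251]
```

View pics/w5.png

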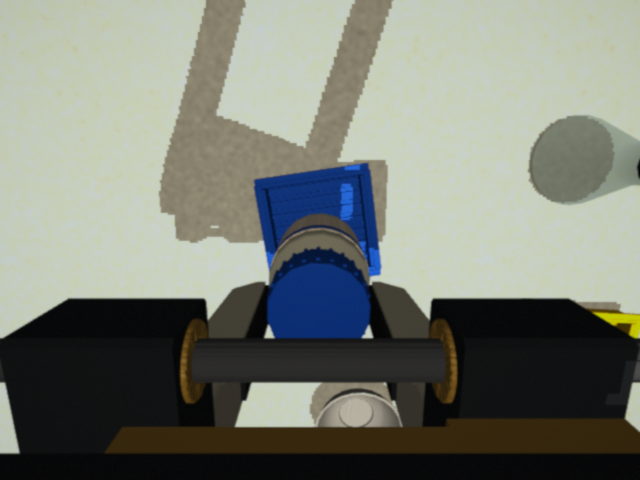

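Blue tray centred near (319,228), matching the prediction, with the bottle upright above it. Lowering 0.185 → 0.098 first.

```bash
python3 -m jog '[0,12,0,0,0,0,-1, 0,22,0,0,0,0,-1, 0,22,0,0,0,0,-1, 0,14,0,0,0,0,-1, 0,8,0,0,0,0,-1, 0,4,0,0,0,0,-1, 0,2,0,0,0,0,-1, 0,1,0,0,0,0,-1, 0,0,0,0,0,0,-1, 0,0,0,0,0,0,-1]'
```

```text
clock: 28.35
eef_pos: [0.4573, -0.1094, 0.101]
tcp_rot: [0.501, 0.5, -0.5, -0.5]
ft_force: [0.3, 0.5, -2.4]
finger_gap: 0.46
```

```bash
python3 -m jog '[0,2,0,0,0,0,-1, 0,1,0,0,0,0,-1, 0,1,0,0,0,0,-1, 0,0.5,0,0,0,0,-1, 0,0.5,0,0,0,0,-1, 0,0.5,0,0,0,0,-1, 0,0,0,0,0,0,-1, 0,0,0,0,0,0,-1, 0,0,0,0,0,0,-1, 0,0,0,0,0,0,-1]'
```

```text
clock: 29.35
eef_pos: [0.4573, -0.1092, 0.0954]
tcp_rot: [0.5, 0.5, -0.5, -0.5]
ft_force: [-1.5, 1.1, 5.9]
finger_gap: 0.462
```

```bash
python3 -m jog '[0,0,0,0,0,0,1, 0,0,0,0,0,0,1, 0,0,0,0,0,0,1, 0,0,0,0,0,0,1, 0,0,0,0,0,0,1, 0,-4,0,0,0,0,1, 0,-12,0,0,0,0,1, 0,-22,0,0,0,0,1, 0,-25,0,0,0,0,1, 0,-12,0,0,0,0,1]'
python3 -m jog '[-12,0,-11,0,0,0,1, -22,0,-21,0,0,0,1, -29,0,-28,0,0,0,1, -29,0,-28,0,0,0,1, -25,0,-23,0,0,0,1, -17,0,-16,0,0,0,1, -9,0,-8,0,0,0,1, -4,0,-4,0,0,0,1, 0,0,0,0,0,0,1, 0,0,0,0,0,0,1]'
python3 - <<'E'
from m import *
s=status.sense();print(s["eef_pos"])
P=camera_params("wrist");im=save("wrist","w6");print(proj("wrist",(.5963,-.2560,.099),P))
h=blob(im,18,38,smin=120,vmin=60).astype(np.uint8);h[300:]=0
k,l,st,ce=cv2.connectedComponentsWithStats(h);print(st,ce)
E
```

```text
clock: 30.35
eef_pos: [0.4582, -0.1096, 0.1732]
tcp_rot: [0.501, 0.5, -0.499, -0.499]
ft_force: [0.2, -1.2, 0.9]
finger_gap: 1.0
clock: 31.35
eef_pos: [0.5955, -0.2558, 0.1699]
tcp_rot: [-0.5, -0.5, 0.5, 0.5]
ft_force: [-1.3, 0.8, -0.6]
finger_gap: 0.999
[ 0.5955 -0.2558  0.1699]
[318.2287 256.9082]
[[     0      0    640    480 302101]
 [   291    201     49     10     79]
 [   274    215     83     80   5016]
 [   350    225      2      2      4]] [[319.577  239.252 ]
 [314.8228 204.2405]
 [314.9117 255.0048]
 [350.5    225.5   ]]
```

View pics/w6.png

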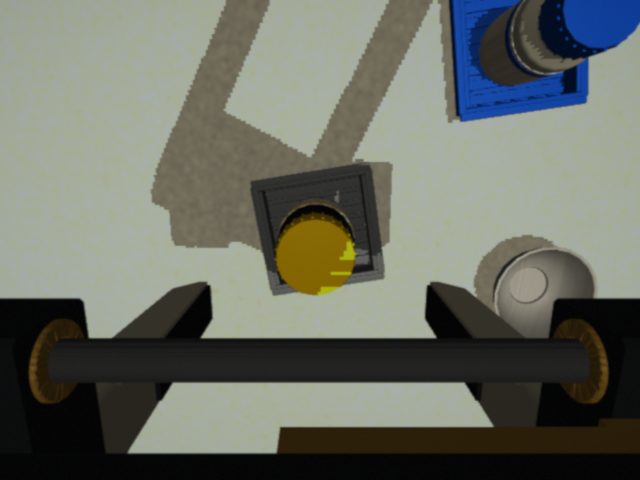

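The yellow cap is at (316,256), within 2 mm of the prediction. The blue bottle is upright in the blue tray at the upper right. Descending 87 mm to grip.

```bash
python3 -m jog '[-1,20,0,0,0,0,1, 0,30,0,0,0,0,1, 0,22,0,0,0,0,1, 0,10,0,0,0,0,1, 0,5,0,0,0,0,1, 0,0,0,0,0,0,-1, 0,0,0,0,0,0,-1, 0,0,0,0,0,0,-1, 0,0,0,0,0,0,-1, 0,0,0,0,0,0,-1]' 30
python3 -m jog '[0,0,0,0,0,0,-1, 0,0,0,0,0,0,-1, 0,0,0,0,0,0,-1, 0,0,0,0,0,0,-1, 0,0,0,0,0,0,-1, 0,0,0,0,0,0,-1, 0,0,0,0,0,0,-1, 0,0,0,0,0,0,-1, 0,0,0,0,0,0,-1, 0,0,0,0,0,0,-1]' 30
```

```text
clock: 32.4
eef_pos: [0.5961, -0.2575, 0.0835]
tcp_rot: [0.501, 0.5, -0.5, -0.5]
ft_force: [0.6, 0.0, -0.2]
finger_gap: 0.622
clock: 33.4
eef_pos: [0.5959, -0.2575, 0.0831]
tcp_rot: [0.5, 0.5, -0.5, -0.5]
ft_force: [-0.3, -1.5, 4.9]
finger_gap: 0.528
```

```bash
python3 -m jog '[0,-3,0,0,0,0,-1, 0,-8,0,0,0,0,-1, 0,-18,0,0,0,0,-1, 0,-26,0,0,0,0,-1, 0,-24,0,0,0,0,-1, 0,-15,0,0,0,0,-1, 0,-6,0,0,0,0,-1, 10,0,0.4,0,0,0,-1, 19,0,0.8,0,0,0,-1, 27,0,1,0,0,0,-1]'
python3 -m jog '[32,0,1.3,0,0,0,-1, 32,0,1.3,0,0,0,-1, 32,0,1.3,0,0,0,-1, 32,0,1.3,0,0,0,-1, 32,0,1.3,0,0,0,-1, 32,0,1.3,0,0,0,-1, 32,0,1.3,0,0,0,-1, 30,0,1.3,0,0,0,-1, 25,0,1,0,0,0,-1, 18,0,0.7,0,0,0,-1]'
```

```text
clock: 34.4
eef_pos: [0.5924, -0.1998, 0.1807]
tcp_rot: [-0.499, -0.499, 0.5, 0.502]
ft_force: [-0.0, -0.2, -3.7]
finger_gap: 0.528
clock: 35.4
eef_pos: [0.5795, 0.099, 0.1809]
tcp_rot: [-0.499, -0.5, 0.501, 0.501]
ft_force: [-0.2, 0.3, -2.1]
finger_gap: 0.525
```

```bash
python3 -m jog '[13,0,0,0,0,0,-1, 9,0,0,0,0,0,-1, 5,0,0,0,0,0,-1, 2,0,0,0,0,0,-1, 0,8,0,0,0,0,-1, 0,15,0,0,0,0,-1, 0,12,0,0,0,0,-1, 0,5,0,0,0,0,-1, 0,0,0,0,0,0,-1, 0,0,0,0,0,0,-1]'
python3 - <<'E'
from m import *
s=status.sense();print(s["eef_pos"])
P=camera_params("wrist");im=save("wrist","w7");print(proj("wrist",(.5803,.1278,.024),P))
E
```

```text
clock: 36.4
eef_pos: [0.5817, 0.1246, 0.1428]
tcp_rot: [-0.5, -0.5, 0.5, 0.5]
ft_force: [0.6, 0.0, -2.8]
finger_gap: 0.525
[0.5817 0.1246 0.1428]
[322.9803 236.8339]
```

View pics/w7.png

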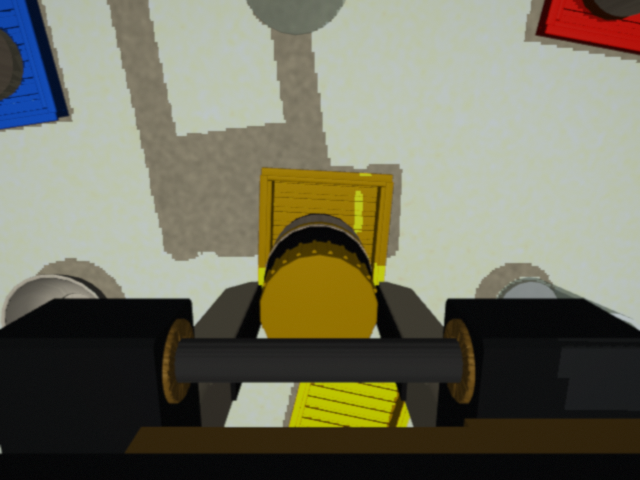

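The nearer yellow tray is centred near (325,237), and the bottle needs +3.5 mm in y. Lowering 0.143 → ~0.086.

```bash
python3 -m jog '[1.7,10,0,0,0,0,-1, 1.7,17,0,0,0,0,-1, 0,15,0,0,0,0,-1, 0,8,0,0,0,0,-1, 0,4,0,0,0,0,-1, 0,2,0,0,0,0,-1, 0,1,0,0,0,0,-1, 0,0,0,0,0,0,-1, 0,0,0,0,0,0,-1, 0,0,0,0,0,0,-1]'
```

```text
clock: 37.45
eef_pos: [0.5821, 0.1281, 0.0863]
tcp_rot: [0.5, 0.5, -0.5, -0.5]
ft_force: [-0.5, 0.1, -3.2]
finger_gap: 0.522
```

```bash
python3 -m jog '[0,1,0,0,0,0,-1, 0,0.5,0,0,0,0,-1, 0,0.5,0,0,0,0,-1, 0,0.5,0,0,0,0,-1, 0,0.5,0,0,0,0,-1, 0,0.5,0,0,0,0,-1, 0,0,0,0,0,0,-1, 0,0,0,0,0,0,-1, 0,0,0,0,0,0,-1, 0,0,0,0,0,0,-1]'
```

```text
clock: 38.45
eef_pos: [0.5822, 0.1281, 0.0831]
tcp_rot: [0.5, 0.5, -0.5, -0.5]
ft_force: [-2.2, 0.4, 5.4]
finger_gap: 0.525
```

```bash
python3 -m jog '[0,0,0,0,0,0,1, 0,0,0,0,0,0,1, 0,0,0,0,0,0,1, 0,0,0,0,0,0,1, 0,0,0,0,0,0,1, 0,-4,0,0,0,0,1, 0,-14,0,0,0,0,1, 0,-30,0,0,0,0,1, 0,-40,0,0,0,0,1, 0,-40,0,0,0,0,1]'
python3 -m jog '[0,-25,0,0,0,0,1, 15,0,12,0,0,0,1, 28,0,22,0,0,0,1, 28,0,22,0,0,0,1, 28,0,22,0,0,0,1, 28,0,22,0,0,0,1, 28,0,22,0,0,0,1, 28,0,22,0,0,0,1, 28,0,22,0,0,0,1, 28,0,22,0,0,0,1]'
python3 -m jog '[28,0,22,0,0,0,1, 28,0,22,0,0,0,1, 28,0,22,0,0,0,1, 28,0,22,0,0,0,1, 28,0,22,0,0,0,1, 20,0,15,0,0,0,1, 10,0,7,0,0,0,1, 0,0,0,0,0,0,1, 0,0,0,0,0,0,1, 0,0,0,0,0,0,1]'
python3 - <<'E'
from m import *
print(status.sense()["eef_pos"])
for c in("scene","top"):
    im=save(c,c+"9"); 
    for n in["red_bottle","blue_bottle","yellow_bottle","beaker","flask","dish"]:
        print(c,n,[(np.round(atz(c,q["position"],0.008 if "bottle" in n else 0)[:2],3).tolist(),round(q["confidence"],2)) for q in landmark_of(n,c)])
a=cv2.imread("pics/scene9.png")[150:350,150:500];b=cv2.imread("pics/top9.png")[100:350,120:490]
a=cv2.resize(a,(520,297));b=cv2.resize(b,(440,297));cv2.imwrite("pics/fin.png",np.vstack([a,cv2.copyMakeBorder(b,0,0,0,80,0)]))
E
```

```text
clock: 39.45
eef_pos: [0.5814, 0.1281, 0.2126]
tcp_rot: [0.5, 0.5, -0.5, -0.5]
ft_force: [0.3, 0.3, 0.4]
finger_gap: 1.002
clock: 40.45
eef_pos: [0.3919, 0.3684, 0.2352]
tcp_rot: [-0.5, -0.5, 0.5, 0.5]
ft_force: [-0.4, 0.8, -0.2]
finger_gap: 0.998
clock: 41.45
eef_pos: [0.263, 0.5364, 0.2354]
tcp_rot: [0.501, 0.499, -0.5, -0.5]
ft_force: [-0.2, -0.1, 0.2]
finger_gap: 0.998
[0.263  0.5364 0.2354]
scene red_bottle [([0.412, 0.323], 0.57)]
scene blue_bottle [([0.456, -0.106], 0.93)]
scene yellow_bottle [([0.589, 0.129], 0.79)]
scene beaker [([0.651, 0.295], 0.93), ([0.458, -0.101], 0.3)]
scene flask [([0.396, 0.118], 0.91)]
scene dish [([0.643, -0.075], 0.9), ([0.64, 0.298], 0.16)]
top red_bottle [([0.408, 0.319], 0.81), ([0.461, -0.111], 0.4)]
top blue_bottle [([0.463, -0.108], 0.68)]
top yellow_bottle [([0.588, 0.125], 0.65), ([0.411, 0.327], 0.55), ([0.588, -0.253], 0.23)]
top beaker [([0.646, 0.296], 0.66)]
top flask [([0.397, 0.115], 0.79)]
top dish [([0.642, -0.076], 0.72)]
```

View pics/fin.png

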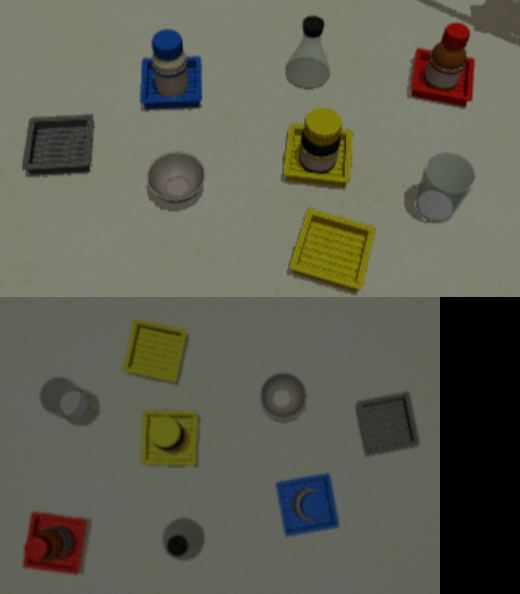

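Both views show every bottle upright in the tray of its own colour: blue at (170,75), red at (445,75) and yellow at (320,145) in the upper half. The grey tray is empty at (60,143), and the beaker, flask and dish have not moved. Handing in.

```bash
python3 -c "
from bench import sign_off;print(sign_off())"
```

```text
the job is handed in; nothing more can be done
None
```

All three bottles now stand upright in the trays of their own cap colours, the grey tray is empty again, and the job is handed in. I moved yellow to grey, red to red, blue to blue, then yellow to the yellow tray nearest the base. Each was gripped by its cap and released only once the wrist force showed about 6 N of contact with the tray floor. It took about 42 s of the 112 s allowed.

**Final checks:** the scene and top views both show each bottle upright in its tray. The beaker, flask and dish read within 1 cm of where they started, which is within the spread of the detector. The gripper is clear and touching nothing.

**What disagreed:**
- The detectors put the bottles up to 1 cm off the tray centres. The gripper positions at release were within 3 mm of them.
- They also gave a few extra hits (confidence 0.16–0.55), such as a second "yellow bottle" in the red tray and one in the empty grey tray. The pictures rule these out.
- The first measurement of the blue cap height was 5 mm above the text. I gripped by the text's height, and the grip held.

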